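# Find and mark the tight spot of an engine flywheel

### The arm

A 7-joint arm with a two-finger parallel gripper is mounted at the origin on the work surface. World frame = base frame: x ahead of the robot, y to its left, z up, the work surface at z = 0. Lengths are in m, angles in rad, forces in N, time in s.
With the tool pointing down it reaches from about 0.4 to 0.85 m from the base axis. Payload 10.4 kg.
Tool frame: the origin (TCP) lies on the centre line of the jaws, within the pads' length; the fingertips stand 14 mm ahead of it and the grasp point (between the pads) lies 5 mm behind it (manip.tip_reach is the distance from the TCP to the fingertips, in m); z points along the fingers, y is the line along which they close (so a half turn about z gives the same grasp; the last joint's range is limited). The gripper opens to 85 mm and grips with 20 to 120 N. Pads are 22 mm wide; open, the fingers measure 114 mm over their backs; the gripper's body (76 mm by 85 mm) begins 54 mm behind the grasp point. The pads swing forward as they close: fully open they stand 13 mm farther back than shut.
Start: joints at [1.32, 0.332, -0.065, 1.46, 0.022, 1.35, -0.088], TCP at [0.141, -0.609, 0.245] pointing down, gripper open.
Joint ranges: [-2.6, 2.6], [-0.5, 2.12], [-1.47, 1.34], [0.16, 2.42], [-1.27, 4.41], [0.06, 2.06], [-2.6, 2.6]. Speed limits (rad/s): [2.22, 2.22, 2.79, 2.79, 3.14, 3.14, 3.14].

### API

Orientations are given as a unit quaternion [x, y, z, w].
In Python, from workcell import manip gives the robot as it stands.
- The arm moves only by the shell command python3 -m pendant 'ROWS' [FORCE]. ROWS is JSON, a list of rows, each a list of 7 numbers: the shift along the tool's x, y, z in units of 50 mm (1.0 is 50 mm), then the turn, a rotation vector about the tool's x, y, z in units of 8 degrees (1.0 is 8 degrees), then the opening, from -1 (shut) to 1 (fully open), so that 0 is half open. In form: [[dx, dy, dz, ax, ay, az, jaw], ...]. A call has exactly 10 rows; each row is the pose to reach, as a shift and turn from the pose commanded when the call began, along the tool's axes at that moment; what a row does not reach only later rows make up. A row lasts 1/8 s, in which the tool goes at most 62.5 mm and 10.7 degrees, less where a joint would pass 70% of its speed; a pose out of reach is approached as far as the arm can. A call with a gripper value outside its range is refused whole. The fingers move at their own pace and stop on an object; FORCE is the grip in N (left out, the last holds). Time passes only in rows, so rows that repeat a pose let the fingers close, or fill a call up. It gives the time, the measured TCP pose, the force, the opening and the grip force at its end, in the units of the state.
- manip.get_obs(): the state, without advancing time (a new reading comes with each control period).
- manip.camera(name): name is "scene" or "top"; returns (picture, depth): 400x640x3 uint8, red, green, blue; 400x640 float32, m along the optical axis (not along the pixel's ray), 0 where there is no reading.
- manip.get_calibration(name): a dict with "fx", "fy", "cx", "cy" (pixels), "xyz" and "orientation" of the camera in the world. Camera axes: x right, y up, looking along -z (the intrinsics and any distortion apply to the point x, -y, -z); pixel columns grow to the right and rows downward; lengths in m; the calibration is good to about 2 mm. A picture is of the moment at which its call begins. get_calibration takes no time and is no camera call.
- manip.hand_in(): hands the job in; it is judged then, once.
Trained networks look in the newest picture that a camera, given by its name, has taken for a name from the list of things; names that differ only in an ending like _2 or _b are one class to them, and where a whole thing is asked for, a point or a joint stands for the part that bears it (a point fixed in the world has none). Each returns a list of dicts, best first, with "p" (0 to 1); they miss things now and then, are a little off and sometimes report something else, mostly with a low value. They report only what shows in the picture. A call takes as long as a camera call.
- manip.find_in(thing, camera): "box" ([left, top, right, bottom] in pixels, round what is visible of it).
- manip.trace(thing, camera): "pixels" (400x640 bool, what is visible of it) and "box" ([left, top, right, bottom] in pixels, round what is visible of it).
- manip.tip_of(thing, camera): "pixel" ([column, row] in pixels: a listed point, or the origin of a listed thing).
The state is a dict: "clock": time; "joint_pos": joint angles; "joint_velocities": joint speeds; "tau": joint torques, N m; "position": TCP position; "ee_rot": TCP orientation; "ft_force": force on the tool from outside, world axes, zero at the start; "torque": the same for the moment, N m; "grip_width": opening from 0.0 (shut) to 1.0 (fully open); "grasp_force": force on a finger pad.
Only numpy, scipy, OpenCV 4.12 (cv2) and the standard library are available. Lean on these libraries where they do the work, as an engineer would, in place of code of your own. Each camera call takes 0.05 s, during which the arm holds its last target. There are 200 camera calls.

### The job

The flywheel of this small engine catches on its brake pad at one place in every turn, though nothing can be seen there. Turn the flywheel by its studs, feel for the place where it drags on the pad, and leave it standing with the middle of that tight place at the pad; then mark the place by setting the button magnet gently, knob up, on the flat rim of the flywheel right in front of the pad. Do not push on the brake, and leave the other things on the bench where they are.

Things in the scene. Friction and masses are not known exactly. Their poses are not given: they have to be found in the camera images.
- flywheel: dark cast-iron flywheel lying flat on the engine, 190 mm across, 35 mm thick, turning freely and endlessly either way about its upright axis. Origin on the axis at its underside; z up; x, y turn with it. Flat top 35 mm above the origin: low fins (6 mm) at 53 to 69 mm from the axis, a nut (8 mm high) on the axis, bare flat rim from 69 to 95 mm. The bearing drags 0.12 N m all round; no coasting from a slow turn
- stud (a point): middle of the free length of one of two alike upright steel studs to turn the flywheel by: 9 mm across, from the flat top to 45 mm above it, 46 mm from the axis on the flywheel's +x (this one) and -x axes. It turns with the flywheel. A stud pinched between the fingers can turn in them with some drag of its own
- rim_mark (a point): the point on the flywheel's flat rim top right in front of the brake pad: at the height of the flat top, 84 mm from the flywheel's axis, on the line from the axis to the middle of the pad. Fixed to the engine, it does not turn with the flywheel. Its axes are the engine's: the pad lies toward its -y
- brake: flywheel brake fixed to the engine: steel arm and brown pad (18 mm wide, 22 mm high) facing the edge, all 95 to 145 mm from the axis and, like the rest of the engine, not above the flat top. Origin on the axis at bench height, pad toward -y. A hidden place of the edge, elsewhere each time, rubs on it over 15 degrees either side of its middle; drag peaks about 0.6 N m (13 N at a stud) higher
- magnet_center (a point): centre of the button magnet, half-way up: a steel disc 20 mm across and 8 mm high with a black upright knob, 16 mm across, above it; 40 mm high in all, 60 g, standing upright on the bench at the start, on one side of the engine or the other. It pulls too weakly to be felt and stays by its weight
- magnet_foot (a point): middle of the magnet's flat underside, 20 mm below its centre
- plug_socket: bystander: steel spark-plug socket, 26 mm across, 65 mm high, upright; origin at its underside
- spark_plug: bystander: spark plug 80 mm long, lying; origin under its middle
- spanner: bystander: spanner 180 mm long, lying along its x; origin under its middle
- driver: bystander: screwdriver 200 mm long, lying along its x; origin under its middle
- piston: bystander: piston 68 mm across, 64 mm high, upright; origin at its underside
- oiler: bystander: copper oil can, 72 mm across, spout up to 175 mm; origin at its underside
- jar: bystander: jar 64 mm across, 85 mm high; origin at its underside

How it is judged:
On the way:
1. the flywheel stands still with the middle of its tight place at the brake pad (contact force between brake and flywheel above 6.3 N and angular speed of flywheel below 0.1 rad/s), for 0.3 s.
At the end, for the whole second after the job is handed in: The flywheel stands still with the middle of its tight place at the brake pad (pressing on it with over 6.3 N, which is within about 8 degrees of the middle), and the magnet stands upright, knob up, at rest on the flat rim with the middle of its underside within 10 mm of rim_mark, let go (contact force between brake and flywheel above 6.3 N and angular speed of flywheel below 0.05 rad/s and horizontal distance between magnet_foot and rim_mark below 0.01 m and z of magnet_foot in the frame of rim_mark between -0.003 and 0.003 m and angle between magnet_foot's own z axis and vertical below 0.1 rad and linear speed of magnet below 0.02 m/s); the robot touches nothing.
It fails at once if the robot pushes on the brake (over 5 N) (contact force between the arm and brake above 5 N).
It fails at once if the magnet is banged or pressed on the flywheel (over 40 N) (contact force between magnet and flywheel above 40 N).
It fails at once if a bystander is moved by more than 30 mm (distance of any of plug_socket, spark_plug, spanner, driver, piston, oiler, jar from where it was at the start of the episode above 0.03 m).
It also fails if it takes over 72 s, if anything falls off the work surface, if the arm or the gripper's body presses on something with over 40 N, if the wrist force passes 120 N, or if a joint passes its speed limit or range.

## Working session

There is one attempt and no reset: what is moved stays moved. The work goes in short steps, Python scripts to look and compute and a shell command to move; the robot and the scene stay as the last step left them, time stands still between calls to the robot, and variables do not carry over. Pictures are saved under pics/ and viewed, at most 10 in all, crops included, and the job is handed in when it is done.

```bash
mkdir -p pics; ls; cat > h.py <<'E'
import numpy as np, cv2
from scipy.spatial.transform import Rotation as R
from workcell import manip
def cal(n):
    c=manip.get_calibration(n); return c,R.from_quat(c["orientation"]).as_matrix(),np.array(c["xyz"])
def ray(n,px):
    c,M,t=cal(n); d=np.array([(px[0]-c["cx"])/c["fx"],-(px[1]-c["cy"])/c["fy"],-1.]); return t,M@d
def at_z(n,px,z):
    t,d=ray(n,px); return t+d*(z-t[2])/d[2]
def at_depth(n,px,D):
    t,d=ray(n,px); return t+d*D
def cloud(n,D,mask):
    v,u=np.nonzero(mask&(D>0)); c,M,t=cal(n); z=D[v,u]
    P=np.c_[(u-c["cx"])/c["fx"]*z,-(v-c["cy"])/c["fy"]*z,-z]; return P@M.T+t
def save(n,name):
    im,D=manip.camera(n); cv2.imwrite(f"pics/{name}.png",im[:,:,::-1]); return im,D
E
python3 - <<'E'
from h import *
for n in("top","scene"):
    im,D=save(n,n+"0"); c=cal(n)[0]; print({k:np.round(v,3) if k!="d" else v for k,v in c.items()} )
    for th in("flywheel","stud","rim_mark","brake","magnet_center","magnet_foot"):
        r=manip.tip_of(th,n)
        print(n,th,[(round(a["p"],2),np.round(a["pixel"],1).tolist()) for a in r[:3]])
o=manip.get_obs(); print(o)
E
```

```text
pics
{'fx': np.float64(486.867), 'fy': np.float64(486.867), 'cx': np.float64(322.763), 'cy': np.float64(199.007), 'xyz': array([0.328, 0.005, 1.436]), 'orientation': array([-0.066,  0.075,  0.707, -0.7  ])}
top flywheel [(0.85, [321.5, 200.3]), (0.41, [421.4, 246.2])]
top stud [(0.85, [326.6, 178.7])]
top rim_mark [(0.8, [355.2, 198.2])]
top brake [(0.2, [320.5, 201.1])]
top magnet_center [(0.56, [199.0, 229.8])]
top magnet_foot [(0.42, [201.0, 233.1])]
{'fx': np.float64(397.786), 'fy': np.float64(397.786), 'cx': np.float64(317.944), 'cy': np.float64(203.909), 'xyz': array([ 1.073, -0.499,  1.003]), 'orientation': array([0.311, 0.12 , 0.356, 0.873])}
scene flywheel [(0.56, [311.4, 202.6])]
scene stud [(0.9, [313.6, 199.0]), (0.3, [248.9, 324.5])]
scene rim_mark [(0.58, [286.8, 208.9])]
scene brake []
scene magnet_center [(0.55, [369.1, 156.0])]
scene magnet_foot [(0.52, [366.9, 162.5]), (0.45, [381.1, 193.5])]
{'clock': 0.7, 'joint_pos': array([ 1.32039165,  0.33218824, -0.06468701,  1.46007554,  0.02162715,
        1.34993704, -0.08848347]), 'joint_velocities': array([-2.18385794e-03,  1.01163811e-03, -2.92945644e-03,  2.64670864e-03,
        1.07621539e-06,  4.33413142e-05,  7.52959335e-04]), 'tau': array([-3.00766587e-04, -6.25088239e+01,  4.88230074e-02, -3.91774642e+01,
        1.63880177e-02,  1.72877113e-03,  1.97490493e-05]), 'position': array([ 0.14115511, -0.60887149,  0.24535654]), 'ee_rot': array([ 9.93519403e-01,  1.13662628e-01, -1.11742907e-06,  4.44435924e-05]), 'ft_force': array([-0.06005106, -0.45281732,  0.71698299]), 'torque': array([-0.00382783, -0.01206007,  0.03075471]), 'grasp_force': 0.0, 'grip_width': 0.999450412125006}
```

View pics/top0.png

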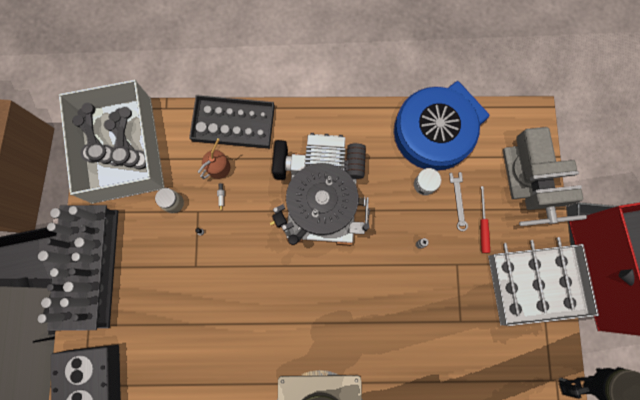

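View pics/scene0.png

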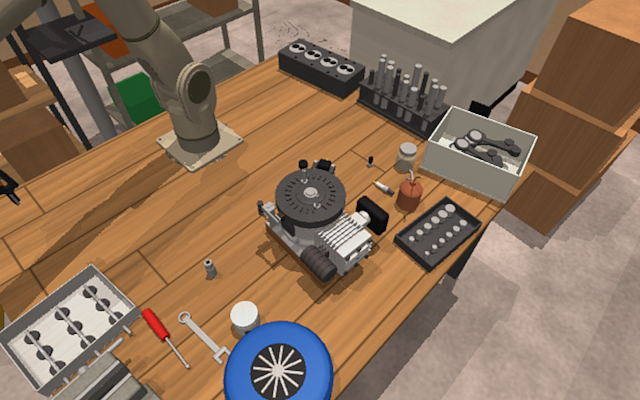

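The top view shows the flywheel around (322,198) with studs near (330,183) and (316,212). The brake arm is on the right near (365,205). The magnet is on the left at (200,231) and the socket at (422,243). The scene view agrees.

```bash
python3 - <<'E'
from h import *
im,D=manip.camera("top")
c=cal("top")
t=manip.trace("flywheel","top")[0]
P=cloud("top",D,t["pixels"]); print(t["box"],len(P))
h,e=np.histogram(P[:,2],bins=np.arange(0,.4,.004)); print([(round(e[i],3),int(h[i])) for i in np.argsort(-h)[:8]])
zt=e[np.argmax(h)]+.002
print("edge check heights",np.percentile(P[:,2],[5,50,95]))
Q=P[abs(P[:,2]-zt)<.005]; print("n",len(Q),"z med",np.median(Q[:,2]))
(cc,r,_)=cv2.minAreaRect(Q[:,:2].astype(np.float32)); print("rect",cc,r)
print("circ",cv2.minEnclosingCircle(Q[:,:2].astype(np.float32)))
for px,z in(((326.6,178.7),zt+.022),((355.2,198.2),zt),((321.5,200.3),zt-.035)): print(px,at_z("top",px,z))
for px in((199.0,229.8),): print("mag",at_z("top",px,.02))
for px in ((201,233.1),): print("magfoot",at_z("top",px,0))
for th in("magnet_center","brake","stud"):
    for m in manip.trace(th,"top")[:2]:
        P=cloud("top",D,m["pixels"]); print(th,m["p"],m["box"],len(P)); print(np.percentile(P,[0,50,100],axis=0).round(3) if len(P) else "")
u=im[130:270,250:400]; cv2.imwrite("pics/crop.png",cv2.resize(u[:,:,::-1],None,fx=5,fy=4.2857*1,interpolation=cv2.INTER_CUBIC)) if 0 else cv2.imwrite("pics/crop.png",cv2.resize(u[:,:,::-1],None,fx=4.2,fy=4.2,interpolation=cv2.INTER_CUBIC))
im,D=manip.camera("scene")
print("scene magcenter",at_z("scene",(369.1,156),.02),"foot",at_z("scene",(366.9,162.5),0))
print("scene rim",at_z("scene",(286.8,208.9),zt),"stud",at_z("scene",(313.6,199),zt+.022))
u=im[140:260,230:380]; cv2.imwrite("pics/crop2.png",cv2.resize(u[:,:,::-1],None,fx=4.5,fy=4.5,interpolation=cv2.INTER_CUBIC))
E
```

```text
[283.8, 163.4, 359.1, 236.1] 4100
[(np.float64(0.192), 2028), (np.float64(0.196), 1047), (np.float64(0.188), 649), (np.float64(0.2), 227), (np.float64(0.184), 38), (np.float64(0.204), 23), (np.float64(0.236), 14), (np.float64(0.18), 11)]
edge check heights [0.18977261 0.1945317  0.20082435]
n 3540 z med 0.19429211179680383
rect (0.5815796852111816, -0.008632957935333252) (0.1863662749528885, 0.18712221086025238)
circ ((0.5819718241691589, -0.00882510282099247), 0.0951383039355278)
(326.6, 178.7) [ 0.62760203 -0.02169872  0.216     ]
(355.2, 198.2) [ 0.58019084 -0.09607469  0.194     ]
(321.5, 200.3) [ 0.58227339 -0.0086181   0.159     ]
mag [0.52492531 0.34850013 0.02      ]
magfoot [0.51781375 0.34705866 0.        ]
magnet_center 0.33 [445.9, 173.7, 470.3, 232.1] 421
[[ 0.517 -0.444 -0.009]
 [ 0.604 -0.422  0.005]
 [ 0.695 -0.397  0.015]]
brake 0.8 [349.0, 199.6, 368.8, 236.4] 349
[[ 0.494 -0.15  -0.005]
 [ 0.516 -0.113  0.156]
 [ 0.613 -0.081  0.195]]
stud 0.71 [282.9, 164.2, 356.6, 235.2] 4097
[[ 0.487 -0.115 -0.002]
 [ 0.579 -0.009  0.195]
 [ 0.677  0.084  0.242]]
scene magcenter [0.50498437 0.36219678 0.02      ] foot [0.5088391  0.34875474 0.        ]
scene rim [ 0.57860846 -0.09145201  0.194     ] stud [ 0.61735943 -0.03211133  0.216     ]
```

View pics/crop.png

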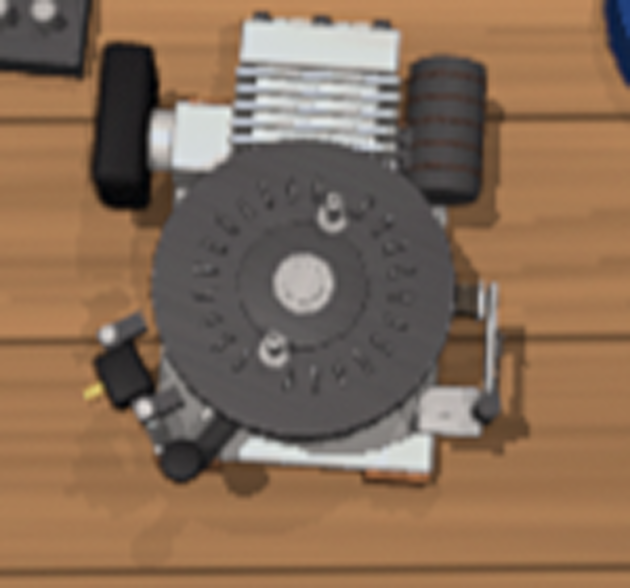

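View pics/crop2.png

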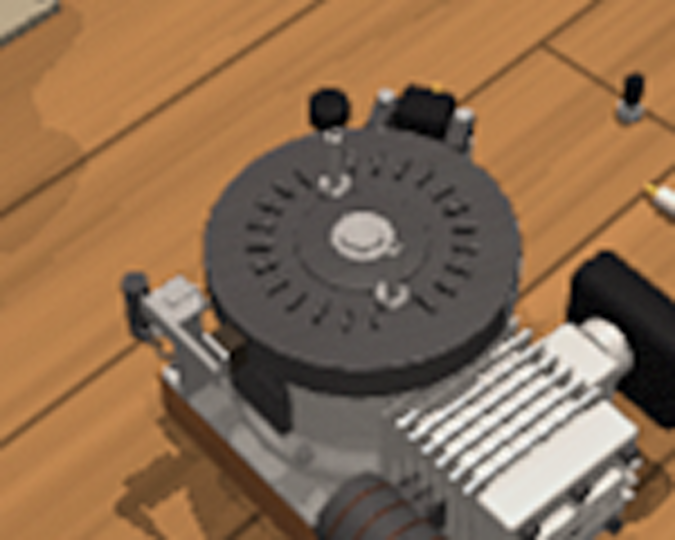

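The crops show the pad at the right edge, about (361,201) in the top image. The stud bases are near (329.5,183.6) and (315.5,214.5).

```bash
python3 - <<'E'
from h import *
C=np.array([.5818,-.0088])
im,D=manip.camera("top")
for nm,n,px,z in(("A base","top",(329.5,183.6),.194),("A top","top",(328.8,177.6),.239),("B base","top",(315.5,214.5),.194),("B top","top",(315.5,211.5),.239),("pad","top",(360.7,201),.185),("nut","top",(322,197.3),.202),
  ("A base s","scene",(230+395/4.5,140+297/4.5),.194),("B base s","scene",(230+333/4.5,140+188/4.5),.194),("B top s","scene",(230+332/4.5,140+133/4.5),.239),("nut s","scene",(230+363/4.5,140+233/4.5),.202),("pad s","scene",(230+230/4.5,140+340/4.5),.190)):
    p=at_z(n,px,z); d=p[:2]-C; print(nm,p.round(4),"r %.4f ang %.1f"%(np.hypot(*d),np.degrees(np.arctan2(d[1],d[0]))))
t=manip.trace("flywheel","top")[0]; P=cloud("top",D,t["pixels"]); P=P[P[:,2]>.212]; print(P.round(3))
o=manip.get_obs(); Rm=R.from_quat(o["ee_rot"]).as_matrix(); print(Rm.round(3))
E
```

```text
A base [ 0.6197 -0.0296  0.194 ] r 0.0433 ang -28.8
A top [ 0.6248 -0.0268  0.239 ] r 0.0466 ang -22.7
B base [0.538  0.0076 0.194 ] r 0.0468 ang 159.4
B top [0.538  0.0075 0.239 ] r 0.0467 ang 159.6
pad [ 0.5744 -0.1111  0.185 ] r 0.1025 ang -94.1
nut [ 0.5816 -0.0095  0.202 ] r 0.0007 ang -103.6
A base s [ 0.6289 -0.0283  0.194 ] r 0.0510 ang -22.5
B base s [0.543  0.0061 0.194 ] r 0.0416 ang 158.9
B top s [0.541  0.0083 0.239 ] r 0.0442 ang 157.2
nut s [ 0.5863 -0.0115  0.202 ] r 0.0052 ang -31.4
pad s [ 0.5817 -0.1145  0.19  ] r 0.1057 ang -90.1
[[ 0.626 -0.025  0.241]
 [ 0.627 -0.027  0.237]
 [ 0.627 -0.03   0.235]
 [ 0.624 -0.025  0.24 ]
 [ 0.623 -0.027  0.241]
 [ 0.624 -0.03   0.238]
 [ 0.622 -0.025  0.238]
 [ 0.622 -0.027  0.234]
 [ 0.622 -0.03   0.237]
 [ 0.624 -0.023  0.215]
 [ 0.621 -0.025  0.231]
 [ 0.618 -0.027  0.239]
 [ 0.621 -0.03   0.23 ]
 [ 0.619 -0.025  0.225]
 [ 0.621 -0.028  0.219]
 [ 0.621 -0.03   0.217]
 [ 0.542  0.014  0.239]
 [ 0.542  0.011  0.237]
 [ 0.542  0.009  0.238]
 [ 0.541  0.006  0.242]
 [ 0.54   0.014  0.238]
 [ 0.539  0.011  0.242]
 [ 0.539  0.009  0.239]
 [ 0.539  0.006  0.238]
 [ 0.538  0.014  0.232]
 [ 0.537  0.011  0.236]
 [ 0.537  0.009  0.24 ]
 [ 0.537  0.006  0.236]
 [ 0.538  0.014  0.217]
 [ 0.536  0.011  0.232]
 [ 0.535  0.009  0.234]
 [ 0.538  0.006  0.219]
 [ 0.535  0.011  0.219]
 [ 0.535  0.009  0.217]]
[[ 0.974  0.226  0.   ]
 [ 0.226 -0.974 -0.   ]
 [ 0.     0.    -1.   ]]
```

```bash
python3 -m pendant '[[1.2,-0.9,-0.6,0,0,0.5,-0.3],[12.03,-9.15,-0.6,0,0,4.58,-0.3],[12.03,-9.15,-0.6,0,0,4.58,-0.3],[12.03,-9.15,-0.6,0,0,4.58,-0.3],[12.03,-9.15,-0.6,0,0,4.58,-0.3],[12.03,-9.15,-0.6,0,0,4.58,-0.3],[12.03,-9.15,-0.6,0,0,4.58,-0.3],[12.03,-9.15,-0.6,0,0,4.58,-0.3],[12.03,-9.15,-0.6,0,0,4.58,-0.3],[12.03,-9.15,-0.6,0,0,4.58,-0.3]]' 40
cat >> h.py <<'E'
C=np.array([.5818,-.0088])
def st(target=None,alpha=None):
    o=manip.get_obs(); Rm=R.from_quat(o["ee_rot"]).as_matrix(); p=o["position"]; a=np.degrees(np.arctan2(Rm[1,0],Rm[0,0]))
    f,m=o["ft_force"],o["torque"]; d=p[:2]-C
    print("t %.2f p %s a %.1f tilt %.2f j %s w %.3f g %.1f"%(o["clock"],p.round(4),a,np.degrees(np.arccos(-Rm[2,2])),np.degrees(o["joint_pos"]).round(0),o["grip_width"],o["grasp_force"]))
    print(" F",f.round(2),"M",m.round(3),"r %.4f ang %.1f Tz %.3f (+Mz %.3f)"%(np.hypot(*d),np.degrees(np.arctan2(d[1],d[0])),d[0]*f[1]-d[1]*f[0],d[0]*f[1]-d[1]*f[0]+m[2]))
    if target is not None: print(" need units",(Rm.T@(np.array(target)-p)/.05).round(2),"az",None if alpha is None else round(((a-alpha+180)%360-180)/8,2))
E
python3 -c "
from h import *
st([.624,-.0272,.220],-23.6)"
```

```text
clock: 2.35
position: [0.5313, -0.139, 0.2743]
ee_rot: [0.979, -0.205, 0.0, 0.0]
ft_force: [0.9, -0.7, 0.1]
grip_width: 0.349
grasp_force: 0.0
t 2.35 p [ 0.5313 -0.139   0.2743] a -23.6 tilt 0.06 j [  35.   11.  -28.   92.    5.   79. -108.] w 0.349 g 0.0
 F [ 0.91 -0.72  0.13] M [-0.032 -0.034 -0.005] r 0.1396 ang -111.2 Tz 0.156 (+Mz 0.150)
 need units [ 0.8  -2.79  1.09] az -0.0
```

```bash
python3 -m pendant '[[0.8,-2.79,0,0,0,0,-0.3],[0.8,-2.79,0,0,0,0,-0.3],[0.8,-2.79,0,0,0,0,-0.3],[0.8,-2.79,0,0,0,0,-0.3],[0.8,-2.79,0,0,0,0,-0.3],[0.8,-2.79,0,0,0,0,-0.3],[0.8,-2.79,0,0,0,0,-0.3],[0.8,-2.79,0,0,0,0,-0.3],[0.8,-2.79,0,0,0,0,-0.3],[0.8,-2.79,0,0,0,0,-0.3]]' >/dev/null;python3 -c "
from h import *
st([.624,-.0272,.220],-23.6)"
```

```text
t 3.60 p [ 0.6227 -0.0286  0.2739] a -23.6 tilt 0.00 j [  22.   21.  -32.   80.   11.   82. -123.] w 0.348 g 0.0
 F [-0.21  0.23 -0.07] M [ 0.031 -0.014  0.024] r 0.0455 ang -25.9 Tz 0.005 (+Mz 0.030)
 need units [ 0.01 -0.04  1.08] az 0.0
```

```bash
python3 -m pendant '[[0,-0.03,0.6,0,0,0,-0.3],[0,-0.03,1.06,0,0,0,-0.3],[0,-0.03,1.06,0,0,0,-0.3],[0,-0.03,1.06,0,0,0,-1],[0,-0.03,1.06,0,0,0,-1],[0,-0.03,1.06,0,0,0,-1],[0,-0.03,1.06,0,0,0,-1],[0,-0.03,1.06,0,0,0,-1],[0,-0.03,1.06,0,0,0,-1],[0,-0.03,1.06,0,0,0,-1]]' 60 >/dev/null;python3 -c "
from h import *
st([.624,-.0272,.220],-23.6)"
```

```text
t 4.85 p [ 0.6239 -0.0271  0.2223] a -23.6 tilt 0.12 j [  22.   23.  -31.   84.   12.   76. -124.] w 0.084 g 58.8
 F [-1.59  0.86  6.81] M [-0.011  0.274 -0.007] r 0.0459 ang -23.5 Tz 0.007 (+Mz -0.001)
 need units [0.   0.   0.05] az 0.0
```

```bash
cat > s.py <<'E'
from h import *
st()
E
python3 -m pendant '[[-0.001,-0.032,0,0,0,-0.25,-1],[-0.002,-0.064,0,0,0,-0.5,-1],[-0.005,-0.096,0,0,0,-0.75,-1],[-0.009,-0.128,0,0,0,-1,-1],[-0.014,-0.16,0,0,0,-1.25,-1],[-0.02,-0.191,0,0,0,-1.5,-1],[-0.027,-0.223,0,0,0,-1.75,-1],[-0.036,-0.254,0,0,0,-2,-1],[-0.045,-0.284,0,0,0,-2.25,-1],[-0.056,-0.315,0,0,0,-2.5,-1]]' >/dev/null; python3 s.py
python3 -m pendant '[[-0.001,-0.032,0,0,0,-0.25,-1],[-0.002,-0.064,0,0,0,-0.5,-1],[-0.005,-0.096,0,0,0,-0.75,-1],[-0.009,-0.128,0,0,0,-1,-1],[-0.014,-0.16,0,0,0,-1.25,-1],[-0.02,-0.191,0,0,0,-1.5,-1],[-0.027,-0.223,0,0,0,-1.75,-1],[-0.036,-0.254,0,0,0,-2,-1],[-0.045,-0.284,0,0,0,-2.25,-1],[-0.056,-0.315,0,0,0,-2.5,-1]]' >/dev/null; python3 s.py
```

```text
t 6.10 p [ 0.6274 -0.0127  0.2223] a -3.6 tilt 0.12 j [  23.   24.  -35.   84.   14.   77. -106.] w 0.079 g 59.3
 F [-3.56 -2.99  7.58] M [-0.535  0.743  0.092] r 0.0457 ang -4.9 Tz -0.150 (+Mz -0.058)
t 7.35 p [0.6256 0.0025 0.2223] a 16.4 tilt 0.16 j [ 24.  24. -38.  84.  15.  77. -88.] w 0.085 g 59.4
 F [-2.67 -5.51  8.37] M [-1.024  0.715  0.071] r 0.0453 ang 14.4 Tz -0.212 (+Mz -0.140)
```

```bash

python3 -m pendant '[[-0.001,-0.032,0,0,0,-0.25,-1],[-0.002,-0.064,0,0,0,-0.5,-1],[-0.005,-0.096,0,0,0,-0.75,-1],[-0.009,-0.128,0,0,0,-1,-1],[-0.014,-0.16,0,0,0,-1.25,-1],[-0.02,-0.191,0,0,0,-1.5,-1],[-0.027,-0.223,0,0,0,-1.75,-1],[-0.036,-0.254,0,0,0,-2,-1],[-0.045,-0.284,0,0,0,-2.25,-1],[-0.056,-0.315,0,0,0,-2.5,-1]]' >/dev/null; python3 s.py
python3 -m pendant '[[-0.001,-0.032,0,0,0,-0.25,-1],[-0.002,-0.064,0,0,0,-0.5,-1],[-0.005,-0.096,0,0,0,-0.75,-1],[-0.009,-0.128,0,0,0,-1,-1],[-0.014,-0.16,0,0,0,-1.25,-1],[-0.02,-0.191,0,0,0,-1.5,-1],[-0.027,-0.223,0,0,0,-1.75,-1],[-0.036,-0.254,0,0,0,-2,-1],[-0.045,-0.284,0,0,0,-2.25,-1],[-0.056,-0.315,0,0,0,-2.5,-1]]' >/dev/null; python3 s.py
python3 -m pendant '[[-0.001,-0.032,0,0,0,-0.25,-1],[-0.002,-0.064,0,0,0,-0.5,-1],[-0.005,-0.096,0,0,0,-0.75,-1],[-0.009,-0.128,0,0,0,-1,-1],[-0.014,-0.16,0,0,0,-1.25,-1],[-0.02,-0.191,0,0,0,-1.5,-1],[-0.027,-0.223,0,0,0,-1.75,-1],[-0.036,-0.254,0,0,0,-2,-1],[-0.045,-0.284,0,0,0,-2.25,-1],[-0.056,-0.315,0,0,0,-2.5,-1]]' >/dev/null; python3 s.py
```

```text
t 8.60 p [0.6187 0.016  0.2223] a 36.3 tilt 0.21 j [ 26.  24. -42.  85.  17.  77. -71.] w 0.086 g 59.4
 F [-3.06 -7.86  8.61] M [-1.389  0.544  0.095] r 0.0445 ang 33.9 Tz -0.214 (+Mz -0.119)
t 9.85 p [0.6076 0.0262 0.2223] a 56.3 tilt 0.27 j [ 29.  24. -46.  86.  18.  77. -53.] w 0.079 g 59.4
 F [ 0.6  -8.6   8.16] M [-1.835  0.06   0.112] r 0.0435 ang 53.7 Tz -0.242 (+Mz -0.131)
t 11.10 p [0.5935 0.032  0.2223] a 76.2 tilt 0.34 j [ 32.  23. -50.  89.  18.  77. -34.] w 0.079 g 59.3
 F [  3.07 -11.22   6.19] M [-2.178 -0.579  0.101] r 0.0424 ang 74.0 Tz -0.257 (+Mz -0.156)
```

```bash
python3 - <<'E'
import numpy as np
from scipy.optimize import least_squares as L
P=np.array([(.6239,-.0271),(.6274,-.0127),(.6256,.0025),(.6187,.016),(.6076,.0262),(.5935,.032)])
a=np.radians([-23.6,-3.6,16.4,36.3,56.3,76.2])
s=L(lambda x:np.hypot(*(P-x[:2]).T)-x[2],[.58,-.01,.046]);print(s.x,abs(s.fun).max())
s=L(lambda x:np.hypot(*(P-x[:2]).T)-.046,[.58,-.01]);print(s.x,abs(s.fun).max())
E
```

```text
[ 0.58452712 -0.00999823  0.04293792] 2.0004856656381798e-05
[ 0.58135313 -0.01162706] 0.0007269597203140091
```

```bash
sed -i 's/^C=.*/C=np.array([.5845,-.0100])/' h.py
python3 -m pendant '[[-0.075,0.031,0,0,0,-0.25,-1],[-0.076,0.001,0,0,0,-0.5,-1],[-0.079,-0.029,0,0,0,-0.75,-1],[-0.082,-0.058,0,0,0,-1,-1],[-0.087,-0.088,0,0,0,-1.25,-1],[-0.093,-0.117,0,0,0,-1.5,-1],[-0.099,-0.147,0,0,0,-1.75,-1],[-0.107,-0.175,0,0,0,-2,-1],[-0.116,-0.204,0,0,0,-2.25,-1],[-0.126,-0.232,0,0,0,-2.5,-1]]' >/dev/null; python3 s.py
python3 -m pendant '[[-0.001,-0.03,0,0,0,-0.25,-1],[-0.002,-0.06,0,0,0,-0.5,-1],[-0.005,-0.09,0,0,0,-0.75,-1],[-0.008,-0.119,0,0,0,-1,-1],[-0.013,-0.149,0,0,0,-1.25,-1],[-0.019,-0.178,0,0,0,-1.5,-1],[-0.025,-0.208,0,0,0,-1.75,-1],[-0.033,-0.236,0,0,0,-2,-1],[-0.042,-0.265,0,0,0,-2.25,-1],[-0.052,-0.293,0,0,0,-2.5,-1]]' >/dev/null; python3 s.py
python3 -m pendant '[[-0.001,-0.03,0,0,0,-0.25,-1],[-0.002,-0.06,0,0,0,-0.5,-1],[-0.005,-0.09,0,0,0,-0.75,-1],[-0.008,-0.119,0,0,0,-1,-1],[-0.013,-0.149,0,0,0,-1.25,-1],[-0.019,-0.178,0,0,0,-1.5,-1],[-0.025,-0.208,0,0,0,-1.75,-1],[-0.033,-0.236,0,0,0,-2,-1],[-0.042,-0.265,0,0,0,-2.25,-1],[-0.052,-0.293,0,0,0,-2.5,-1]]' >/dev/null; python3 s.py
```

```text
t 12.35 p [0.5802 0.0326 0.2223] a 96.5 tilt 0.19 j [ 36.  23. -55.  90.  19.  76. -15.] w 0.086 g 59.1
 F [1.65 0.08 6.76] M [ 0.044 -0.346 -0.015] r 0.0429 ang 95.8 Tz -0.071 (+Mz -0.086)
t 13.60 p [0.5658 0.0285 0.2223] a 116.5 tilt 0.17 j [ 40.  22. -59.  92.  19.  76.   5.] w 0.083 g 59.3
 F [1.18 0.08 7.92] M [ 0.17  -0.211 -0.077] r 0.0428 ang 115.9 Tz -0.047 (+Mz -0.124)
t 14.85 p [0.5538 0.0198 0.2223] a 136.5 tilt 0.16 j [ 45.  22. -63.  94.  20.  76.  25.] w 0.082 g 59.3
 F [0.62 0.97 8.11] M [ 0.237 -0.071 -0.126] r 0.0428 ang 135.9 Tz -0.048 (+Mz -0.175)
```

```bash

python3 -m pendant '[[-0.001,-0.03,0,0,0,-0.25,-1],[-0.002,-0.06,0,0,0,-0.5,-1],[-0.005,-0.09,0,0,0,-0.75,-1],[-0.008,-0.119,0,0,0,-1,-1],[-0.013,-0.149,0,0,0,-1.25,-1],[-0.019,-0.178,0,0,0,-1.5,-1],[-0.025,-0.208,0,0,0,-1.75,-1],[-0.033,-0.236,0,0,0,-2,-1],[-0.042,-0.265,0,0,0,-2.25,-1],[-0.052,-0.293,0,0,0,-2.5,-1]]' >/dev/null; python3 s.py
python3 -m pendant '[[-0.001,-0.03,0,0,0,-0.25,-1],[-0.002,-0.06,0,0,0,-0.5,-1],[-0.005,-0.09,0,0,0,-0.75,-1],[-0.008,-0.119,0,0,0,-1,-1],[-0.013,-0.149,0,0,0,-1.25,-1],[-0.019,-0.178,0,0,0,-1.5,-1],[-0.025,-0.208,0,0,0,-1.75,-1],[-0.033,-0.236,0,0,0,-2,-1],[-0.042,-0.265,0,0,0,-2.25,-1],[-0.052,-0.293,0,0,0,-2.5,-1]]' >/dev/null; python3 s.py
```

```text
t 16.10 p [0.5463 0.0092 0.2223] a 156.6 tilt 0.33 j [ 50.  23. -68.  95.  21.  76.  45.] w 0.082 g 58.9
 F [7.76 7.19 1.58] M [ 1.576 -1.364 -0.28 ] r 0.0428 ang 153.3 Tz -0.424 (+Mz -0.704)
t 17.35 p [ 0.5419 -0.0066  0.2223] a 176.5 tilt 0.13 j [ 54.  24. -72.  96.  24.  77.  65.] w 0.086 g 59.6
 F [-1.4   2.49  9.12] M [0.449 0.29  0.039] r 0.0428 ang 175.4 Tz -0.101 (+Mz -0.062)
```

```bash

python3 -m pendant '[[0,0.016,0,0,0,0.137,-1],[-0.001,0.033,0,0,0,0.275,-1],[-0.001,0.049,0,0,0,0.412,-1],[-0.003,0.066,0,0,0,0.55,-1],[-0.004,0.082,0,0,0,0.687,-1],[-0.006,0.099,0,0,0,0.825,-1],[-0.008,0.115,0,0,0,0.962,-1],[-0.01,0.131,0,0,0,1.1,-1],[-0.013,0.147,0,0,0,1.237,-1],[-0.016,0.164,0,0,0,1.375,-1]]' >/dev/null; python3 s.py
python3 -m pendant '[[0,0.009,0,0,0,0.075,-1],[0,0.018,0,0,0,0.15,-1],[0,0.027,0,0,0,0.225,-1],[-0.001,0.036,0,0,0,0.3,-1],[-0.001,0.045,0,0,0,0.375,-1],[-0.002,0.054,0,0,0,0.45,-1],[-0.002,0.063,0,0,0,0.525,-1],[-0.003,0.072,0,0,0,0.6,-1],[-0.004,0.081,0,0,0,0.675,-1],[-0.005,0.09,0,0,0,0.75,-1]]' >/dev/null; python3 s.py
python3 -m pendant '[[0,0.009,0,0,0,0.075,-1],[0,0.018,0,0,0,0.15,-1],[0,0.027,0,0,0,0.225,-1],[-0.001,0.036,0,0,0,0.3,-1],[-0.001,0.045,0,0,0,0.375,-1],[-0.002,0.054,0,0,0,0.45,-1],[-0.002,0.063,0,0,0,0.525,-1],[-0.003,0.072,0,0,0,0.6,-1],[-0.004,0.081,0,0,0,0.675,-1],[-0.005,0.09,0,0,0,0.75,-1]]' >/dev/null; python3 s.py
python3 -m pendant '[[0,0.009,0,0,0,0.075,-1],[0,0.018,0,0,0,0.15,-1],[0,0.027,0,0,0,0.225,-1],[-0.001,0.036,0,0,0,0.3,-1],[-0.001,0.045,0,0,0,0.375,-1],[-0.002,0.054,0,0,0,0.45,-1],[-0.002,0.063,0,0,0,0.525,-1],[-0.003,0.072,0,0,0,0.6,-1],[-0.004,0.081,0,0,0,0.675,-1],[-0.005,0.09,0,0,0,0.75,-1]]' >/dev/null; python3 s.py
```

```text
t 18.60 p [ 5.428e-01 -4.000e-04  2.222e-01] a 165.3 tilt 0.14 j [ 52.  23. -70.  96.  23.  77.  54.] w 0.084 g 60.2
 F [-5.32 -5.59 13.81] M [-0.936  1.131  0.149] r 0.0428 ang 167.0 Tz 0.284 (+Mz 0.433)
t 19.85 p [0.5438 0.0032 0.2222] a 159.3 tilt 0.20 j [ 51.  23. -68.  95.  22.  77.  48.] w 0.081 g 60.5
 F [-8.01 -8.   16.56] M [-1.411  1.751  0.254] r 0.0428 ang 162.0 Tz 0.431 (+Mz 0.686)
t 21.10 p [0.5454 0.0073 0.2222] a 153.3 tilt 0.22 j [ 49.  22. -67.  95.  21.  77.  42.] w 0.082 g 60.6
 F [-10.83  -8.7   16.33] M [-1.478  2.039  0.235] r 0.0428 ang 156.2 Tz 0.528 (+Mz 0.763)
t 22.35 p [0.5476 0.0116 0.2222] a 147.3 tilt 0.19 j [ 48.  22. -66.  95.  21.  77.  36.] w 0.089 g 60.6
 F [-9.76 -6.55 17.35] M [-1.15   2.086  0.161] r 0.0428 ang 149.7 Tz 0.452 (+Mz 0.613)
```

```bash

python3 -m pendant '[[0,-0.024,0,0,0,-0.203,-1],[-0.001,-0.049,0,0,0,-0.406,-1],[-0.003,-0.073,0,0,0,-0.609,-1],[-0.006,-0.097,0,0,0,-0.812,-1],[-0.009,-0.121,0,0,0,-1.016,-1],[-0.012,-0.145,0,0,0,-1.219,-1],[-0.017,-0.169,0,0,0,-1.422,-1],[-0.022,-0.193,0,0,0,-1.625,-1],[-0.022,-0.193,0,0,0,-1.625,-1],[-0.022,-0.193,0,0,0,-1.625,-1]]' >/dev/null; python3 s.py
```

```text
t 23.60 p [0.5451 0.0067 0.2223] a 160.5 tilt 0.31 j [ 51.  23. -69.  95.  22.  77.  49.] w 0.087 g 59.3
 F [5.93 7.38 3.93] M [ 1.551 -1.081 -0.222] r 0.0428 ang 157.1 Tz -0.390 (+Mz -0.611)
```

```bash

python3 -m pendant '[[0,0.022,0,0,0,0.19,-1],[-0.001,0.045,0,0,0,0.375,-1],[-0.001,0.045,0,0,0,0.375,-1],[-0.001,0.045,0,0,0,0.375,-0.4],[-0.001,0.045,0,0,0,0.375,-0.4],[-0.001,0.045,0,0,0,0.375,-0.4],[-0.001,0.045,0,0,0,0.375,-0.4],[-0.001,0.045,-1,0,0,0.375,-0.4],[-0.001,0.045,-1.5,0,0,0.375,-0.4],[-0.001,0.045,-1.5,0,0,0.375,-0.4]]' >/dev/null; python3 s.py
python3 - <<'E'
from h import *
im,D=manip.camera("top")
for th in("magnet_center","magnet_foot"):
  print(th,[(round(a["p"],2),np.round(a["pixel"],1).tolist()) for a in manip.tip_of(th,"top")[:2]])
print([ (round(b["p"],2),np.round(b["box"],1)) for b in manip.find_in("magnet_center","top")])
u=im[205:255,170:230]; cv2.imwrite("pics/m1.png",cv2.resize(u[:,:,::-1],None,fx=8,fy=8,interpolation=cv2.INTER_CUBIC))
P=cloud("top",D,(lambda m:(m.__setitem__((slice(215,245),slice(188,212)),True),m)[1])(np.zeros(D.shape,bool)))
Q=P[P[:,2]>.012]; print(Q.round(3))
im2,D2=manip.camera("scene"); u2=im2[135:185,340:400]
cv2.imwrite("pics/m2.png",np.hstack([cv2.resize(u[:,:,::-1],None,fx=6.5,fy=6.5,interpolation=cv2.INTER_CUBIC),cv2.resize(u2[:,:,::-1],None,fx=6.5,fy=6.5,interpolation=cv2.INTER_CUBIC)]))
for th in("magnet_center","magnet_foot"):
  print(th,[(round(a["p"],2),np.round(a["pixel"],1).tolist()) for a in manip.tip_of(th,"scene")[:2]])
m=np.zeros(D2.shape,bool); m[145:175,355:385]=1; P=cloud("scene",D2,m); print(P[P[:,2]>.02].round(3))
E
```

```text
t 24.85 p [0.5452 0.0067 0.2975] a 157.4 tilt 0.16 j [ 52.  20. -70.  89.  19.  84.  48.] w 0.298 g 0.0
 F [-0.58  0.35 -0.66] M [-0.016 -0.076 -0.033] r 0.0427 ang 156.9 Tz -0.004 (+Mz -0.037)
magnet_center [(0.58, [199.0, 230.6]), (0.37, [171.4, 200.4])]
magnet_foot [(0.68, [354.4, 197.8]), (0.56, [203.7, 230.6])]
[(0.57, array([194.3, 229.4, 205. , 237.4]))]
[[0.528 0.351 0.035]
 [0.528 0.347 0.038]
 [0.525 0.356 0.036]
 [0.524 0.352 0.042]
 [0.525 0.35  0.039]
 [0.524 0.346 0.042]
 [0.525 0.344 0.039]
 [0.526 0.344 0.028]
 [0.522 0.356 0.036]
 [0.522 0.353 0.036]
 [0.522 0.35  0.037]
 [0.521 0.345 0.045]
 [0.522 0.344 0.04 ]
 [0.523 0.343 0.032]
 [0.525 0.343 0.017]
 [0.519 0.355 0.04 ]
 [0.519 0.352 0.039]
 [0.519 0.349 0.04 ]
 [0.519 0.346 0.04 ]
 [0.519 0.344 0.037]
 [0.52  0.342 0.033]
 [0.52  0.341 0.028]
 [0.517 0.356 0.035]
 [0.516 0.352 0.041]
 [0.517 0.351 0.033]
 [0.516 0.346 0.04 ]
 [0.516 0.344 0.038]
 [0.516 0.342 0.035]
 [0.519 0.343 0.017]
 [0.514 0.351 0.033]
 [0.514 0.348 0.031]
 [0.514 0.346 0.03 ]
 [0.516 0.345 0.019]]
magnet_center [(0.56, [368.0, 157.3])]
magnet_foot [(0.48, [246.6, 323.9]), (0.44, [367.8, 163.3])]
[[0.517 0.343 0.041]
 [0.518 0.348 0.038]
 [0.521 0.349 0.04 ]
 [0.517 0.338 0.04 ]
 [0.519 0.341 0.04 ]
 [0.523 0.342 0.041]
 [0.526 0.342 0.044]
 [0.528 0.345 0.043]
 [0.518 0.338 0.036]
 [0.519 0.342 0.034]
 [0.524 0.34  0.039]
 [0.529 0.339 0.043]
 [0.527 0.349 0.034]
 [0.519 0.338 0.032]
 [0.522 0.339 0.033]
 [0.525 0.341 0.034]
 [0.527 0.344 0.033]
 [0.53  0.346 0.034]
 [0.518 0.339 0.026]
 [0.521 0.341 0.027]
 [0.525 0.342 0.028]
 [0.528 0.343 0.03 ]
 [0.519 0.339 0.021]
 [0.523 0.339 0.025]
 [0.526 0.34  0.026]
 [0.529 0.342 0.026]]
```

View pics/m2.png

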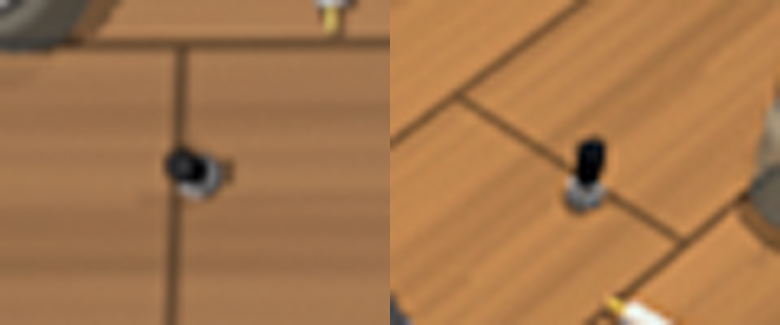

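The magnet stands upright with its knob up, at crop (181,163), which is full-frame (198,230). Moving above it now.

```bash

python3 -m pendant '[[0.6,1.2,0,0,0,0.7,0],[1.2,2.4,0,0,0,1.5,0],[1.8,3.6,0.5,0,0,2.3,0],[2.4,4.8,1.5,0,0,3.1,0],[3.03,6.12,2.5,0,0,4,0],[3.03,6.12,3.75,0,0,4.68,0],[3.03,6.12,3.75,0,0,4.68,0],[3.03,6.12,3.75,0,0,4.68,0],[3.03,6.12,3.75,0,0,4.68,0],[3.03,6.12,3.75,0,0,4.68,0]]' 30 >/dev/null; python3 -c "
from h import *
st([.523,.3475,.026],120)"
```

```text
t 26.45 p [0.5234 0.3466 0.1101] a 119.9 tilt 0.15 j [  2.  36. -55.  90.  31.  70. -28.] w 0.503 g 0.0
 F [ 0.19  0.82 -0.21] M [-0.031 -0.027  0.014] r 0.3618 ang 99.7 Tz -0.119 (+Mz -0.105)
 need units [ 0.02 -0.    1.68] az -0.02
```

```bash

python3 -m pendant '[[0.02,0,0.8,0,0,0,0],[0.02,0,1.3,0,0,0,0],[0.02,0,1.68,0,0,0,0],[0.02,0,1.68,0,0,0,0],[0.02,0,1.68,0,0,0,-1],[0.02,0,1.68,0,0,0,-1],[0.02,0,1.68,0,0,0,-1],[0.02,0,1.68,0,0,0,-1],[0.02,0,1.68,0,0,0,-1],[0.02,0,1.68,0,0,0,-1]]' 30 >/dev/null; python3 s.py
```

```text
t 27.70 p [0.5222 0.3486 0.0256] a 120.0 tilt 0.11 j [ -1.  42. -51.  93.  36.  63. -31.] w 0.178 g 29.5
 F [-0.26 -0.03  7.11] M [-0.097  0.164 -0.016] r 0.3640 ang 99.9 Tz 0.095 (+Mz 0.079)
```

```bash

python3 -m pendant '[[0,0,-0.3,0,0,0,-1],[0,0,-1.2,0,0,0,-1],[0,0,-2.4,0,0,0,-1],[0,0,-3.6,0,0,0,-1],[0,0,-4.8,0,0,0,-1],[0,0,-5,0,0,0,-1],[0,0,-5,0,0,0,-1],[0,0,-5,0,0,0,-1],[0,0,-5,0,0,0,-1],[0,0,-5,0,0,0,-1]]' >/dev/null; python3 - <<'E'
from h import *
st([.5797,-.0939,.275],120)
im,D=manip.camera("scene"); im2,_=manip.camera("top")
c,M,t=cal("scene"); q=M.T@(manip.get_obs()["position"]-t); u=int(c["cx"]-c["fx"]*q[0]/q[2]); v=int(c["cy"]+c["fy"]*q[1]/q[2]); print(u,v)
a=im[v-50:v+50,u-50:u+50]; b=im2[150:250,272:372]
cv2.imwrite("pics/g.png",np.hstack([cv2.resize(x[:,:,::-1],(400,400),interpolation=cv2.INTER_CUBIC) for x in(a,b)]))
E
```

```text
t 28.95 p [0.5214 0.3478 0.2735] a 120.0 tilt 0.08 j [  3.  29. -59.  79.  25.  86. -24.] w 0.176 g 29.4
 F [-0.    1.2  -1.23] M [ 0.009 -0.027  0.01 ] r 0.3633 ang 100.0 Tz -0.075 (+Mz -0.064)
 need units [-8.23 -3.4  -0.03] az -0.0
379 99
```

View pics/g.png

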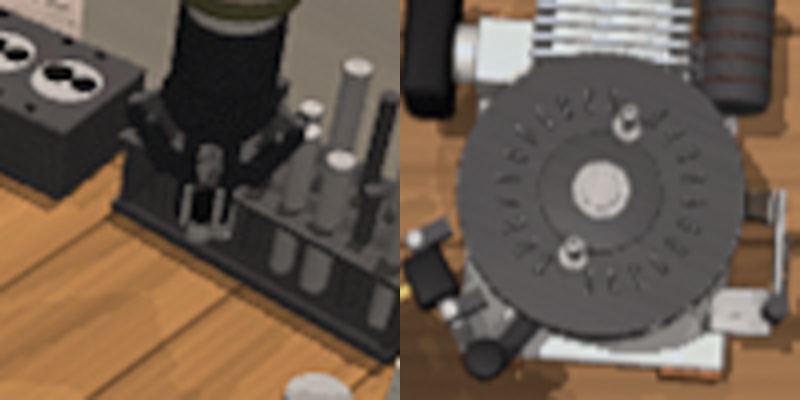

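The magnet is held upright, with its disc just below the pads at crop (205,230). The wheel and studs haven't moved. Carrying it to the rim at a higher clearance.

```bash

python3 -m pendant '[[-0.5,-0.2,-0.4,0,0,0,-1],[-1.5,-0.62,-0.53,0,0,0,-1],[-2.5,-1.03,-0.53,0,0,0,-1],[-3.5,-1.45,-0.53,0,0,0,-1],[-4.5,-1.86,-0.53,0,0,0,-1],[-5.5,-2.27,-0.53,0,0,0,-1],[-6.5,-2.69,-0.53,0,0,0,-1],[-7.4,-3.06,-0.53,0,0,0,-1],[-8,-3.3,-0.53,0,0,0,-1],[-8.23,-3.4,-0.53,0,0,0,-1]]' >/dev/null
python3 -m pendant '[[0,0,0,0,0,0,-1],[0,0,0.3,0,0,0,-1],[0,0,0.6,0,0,0,-1],[0,0,0.9,0,0,0,-1],[0,0,1.1,0,0,0,-1],[0,0,1.1,0,0,0,-1],[0,0,1.1,0,0,0,-1],[0,0,1.1,0,0,0,-1],[0,0,1.1,0,0,0,-1],[0,0,1.1,0,0,0,-1]]' >/dev/null
python3 - <<'E'
from h import *
st([.5797,-.0939,.2215],120)
c,M,t=cal("scene")
im,D=manip.camera("scene")
for th in("rim_mark","magnet_foot"): print(th,[(round(a["p"],2),np.round(a["pixel"],1).tolist(),at_z("scene",a["pixel"],.194 if th=="rim_mark" else .219).round(4)) for a in manip.tip_of(th,"scene")[:2]])
cv2.imwrite("pics/p.png",cv2.resize(im[150:250,230:350][:,:,::-1],None,fx=6,fy=6,interpolation=cv2.INTER_CUBIC))
E
```

```text
t 31.55 p [ 0.58   -0.0934  0.2461] a 120.0 tilt 0.02 j [ 48.  23. -55.  87.  19.  80.  21.] w 0.174 g 29.4
 F [ 0.01 -0.39 -0.87] M [0.005 0.051 0.018] r 0.0836 ang -93.1 Tz 0.002 (+Mz 0.020)
 need units [-0.01 -0.01  0.49] az -0.0
rim_mark [(0.9, [284.2, 208.0], array([ 0.5716, -0.0941,  0.194 ]))]
magnet_foot [(0.44, [284.0, 202.8], array([ 0.5744, -0.0956,  0.219 ])), (0.17, [308.2, 199.7], array([ 0.6109, -0.0452,  0.219 ]))]
```

View pics/p.png

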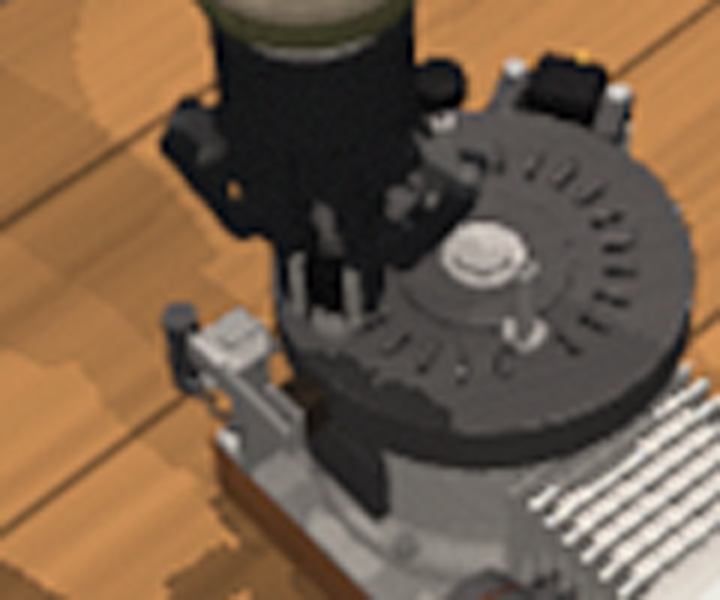

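The magnet hangs over the rim in front of the pad: crop (328,320), with the pad at (305,395). Lowering slowly.

```bash

python3 -m pendant '[[0,0,0.2,0,0,0,-1],[0,0,0.35,0,0,0,-1],[0,0,0.4,0,0,0,-1],[0,0,0.43,0,0,0,-1],[0,0,0.46,0,0,0,-1],[0,0,0.48,0,0,0,-1],[0,0,0.49,0,0,0,-1],[0,0,0.5,0,0,0,-1],[0,0,0.51,0,0,0,-1],[0,0,0.51,0,0,0,-1]]' >/dev/null; python3 s.py
```

```text
t 32.95 p [ 0.58   -0.0934  0.2206] a 120.0 tilt 0.02 j [ 48.  24. -55.  89.  20.  77.  20.] w 0.178 g 29.7
 F [-0.23 -0.06  1.77] M [0.01  0.202 0.007] r 0.0836 ang -93.1 Tz -0.019 (+Mz -0.012)
```

```bash

python3 -m pendant '[[0,0,0.005,0,0,0,-1],[0,0,0.01,0,0,0,-1],[0,0,0.015,0,0,0,-1],[0,0,0.02,0,0,0,-1],[0,0,0.02,0,0,0,-1],[0,0,0.02,0,0,0,-1],[0,0,0.02,0,0,0,-1],[0,0,0.02,0,0,0,-1],[0,0,0.02,0,0,0,-1],[0,0,0.02,0,0,0,-1]]' >/dev/null; python3 s.py
```

```text
t 34.20 p [ 0.5801 -0.0934  0.2205] a 120.0 tilt 0.06 j [ 48.  24. -55.  89.  20.  77.  20.] w 0.174 g 30.6
 F [-4.93 -0.9  10.37] M [-0.047  1.107 -0.044] r 0.0835 ang -93.0 Tz -0.407 (+Mz -0.452)
```

```bash

python3 -m pendant '[[0,0,-0.015,0,0,0,-1],[0,0,-0.02,0,0,0,-1],[0,0,-0.02,0,0,0,-0.3],[0,0,-0.02,0,0,0,0],[0,0,-0.02,0,0,0,0],[0,0,-0.02,0,0,0,0],[0,0,-0.02,0,0,0,0],[0,0,-0.02,0,0,0,0],[0,0,-0.5,0,0,0,0],[0,0,-1.5,0,0,0,0]]' >/dev/null; python3 s.py
python3 -m pendant '[[0,0,-1,0,0,0,0],[0.5,2,-1.5,0,0,0,0],[1,3,-1.5,0,0,0,0],[1.5,4,-1.5,0,0,0,0],[2,5,-1.5,0,0,0,0],[2,5,-1.5,0,0,0,0],[2,5,-1.5,0,0,0,0],[2,5,-1.5,0,0,0,0],[2,5,-1.5,0,0,0,0],[2,5,-1.5,0,0,0,0]]' >/dev/null; python3 s.py
python3 - <<'E'
from h import *
im2,D=manip.camera("top")
for th,z in(("rim_mark",.194),("magnet_foot",.194),("magnet_center",.214),("stud",.216)): print(th,[(round(a["p"],2),np.round(a["pixel"],1).tolist(),at_z("top",a["pixel"],z).round(4)) for a in manip.tip_of(th,"top")[:2]])
im,_=manip.camera("scene")
for th,z in(("rim_mark",.194),("magnet_foot",.194),("magnet_center",.214),("stud",.216)): print(th,[(round(a["p"],2),np.round(a["pixel"],1).tolist(),at_z("scene",a["pixel"],z).round(4)) for a in manip.tip_of(th,"scene")[:2]])
cv2.imwrite("pics/f.png",np.hstack([cv2.resize(x[:,:,::-1],(400,400),interpolation=cv2.INTER_CUBIC) for x in(im[150:250,250:350],im2[150:250,280:380])]))
E
```

```text
t 35.45 p [ 0.5789 -0.0937  0.2936] a 120.0 tilt 0.20 j [ 48.  22. -56.  83.  18.  85.  22.] w 0.498 g 0.0
 F [ 1.24 -0.24  0.45] M [-0.015 -0.092 -0.001] r 0.0839 ang -93.8 Tz 0.105 (+Mz 0.104)
t 36.70 p [0.7465 0.1167 0.37  ] a 119.9 tilt 0.05 j [  7.  43. -50.  41.  33. 105.   6.] w 0.500 g 0.0
 F [-0.5   0.49 -0.72] M [-0.002  0.022 -0.002] r 0.2057 ang 38.0 Tz 0.142 (+Mz 0.140)
rim_mark [(0.7, [356.3, 199.0], array([ 0.578 , -0.0989,  0.194 ]))]
magnet_foot [(0.38, [355.6, 195.0], array([ 0.5887, -0.0973,  0.194 ]))]
magnet_center [(0.57, [355.0, 196.1], array([ 0.5816, -0.0941,  0.214 ]))]
stud [(0.58, [483.2, 220.7], array([ 0.5148, -0.4186,  0.216 ])), (0.31, [456.9, 200.3], array([ 0.5682, -0.355 ,  0.216 ]))]
rim_mark [(0.9, [281.5, 207.2], array([ 0.5647, -0.0973,  0.194 ]))]
magnet_foot [(0.57, [285.7, 210.1], array([ 0.5795, -0.0961,  0.194 ]))]
magnet_center []
stud [(0.7, [300.3, 175.4], array([0.5338, 0.0017, 0.216 ]))]
```

View pics/f.png

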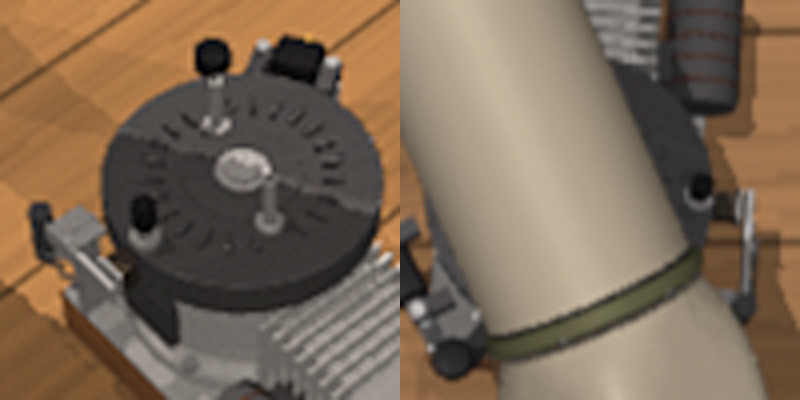

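The magnet stands upright at crop (145,235). Next I'll check the pad direction against the engine's edges in the first pictures.

```bash
python3 - <<'E'
from h import *
f=lambda n,a,b,z:(lambda d:print(n,z,"dir %.1f"%np.degrees(np.arctan2(d[1],d[0])),d.round(3)))((at_z(n,b,z)-at_z(n,a,z))[:2])
for z in(.05,.12):
  f("top",(307.1,240),(352.4,242.4),z); f("top",(308.3,134.3),(345.2,137.1),z)
  f("top",(250+395/4.2,130+28/4.2),(250+398/4.2,130+150/4.2),z)
im=cv2.imread("pics/top0.png"); s=cv2.imread("pics/scene0.png")
def brown(img,x0,x1,y0,y1,tag):
    hsv=cv2.cvtColor(img,cv2.COLOR_BGR2HSV)[y0:y1,x0:x1].astype(int)
    m=(hsv[...,0]<22)&(hsv[...,1]>70)&(hsv[...,2]<95); v,u=np.nonzero(m); print(tag,len(u),u.mean()+x0,v.mean()+y0,u.min()+x0,u.max()+x0,v.min()+y0,v.max()+y0)
    for r in img[y0:y1,x0:x1]: print(" ".join("%02x%02x%02x"%tuple(p[::-1]) for p in r))
brown(im,355,370,193,209,"top"); brown(s,276,288,206,224,"scene")
E
```

```text
top 0.05 dir -93.6 [-0.008 -0.129]
top 0.05 dir -94.9 [-0.009 -0.11 ]
top 0.05 dir -179.7 [-0.09 -0.  ]
top 0.12 dir -93.6 [-0.008 -0.123]
top 0.12 dir -94.9 [-0.009 -0.104]
top 0.12 dir -179.7 [-0.085 -0.   ]
top 20 360.65 202.95 357 365 197 206
504d4f 514f51 534e4c 69503d 715237 6e5036 6d5036 886343 a0744f a77952 a67852 a67952 a57953 a67952 a57852
514d4f 514e50 524f51 5f4a3c 6a4d33 6c4d34 694c33 6c4e34 845f40 9b714c a0754f 9f744e a0744f 9f734e a0744f
514e4f 524e50 525052 50423a 5f442d 664930 654930 63472f 684a31 8e6846 9a6f4a 9a6f4a 986f4a 986f4a 996f4a
514e4f 524f50 545053 51433b 62472f 694c33 694b32 66492f 674b32 92745b 9e7554 9c704b 977050 9a714e 9e724c
514d4e 524e50 545153 4c403a 5a4634 695541 634c38 5f4632 624c3b 94857a 9f7d64 937158 a18f85 a3836b a57952
514e4f 535050 545153 383332 453b32 584d41 52453a 4b3d32 52473e 8e8986 977d69 7b6a5d a8a5a5 a78f7f a97d56
524e50 545051 545152 353030 413830 4a4037 493f37 433a32 524a45 a4a2a2 8f7e72 685f58 a4a2a2 a1897a a87b54
524e4f 545051 535052 353131 41392f 4c4239 4a4037 443a32 57514b bcbbbd 857f7c 65615f a6a4a3 998274 a4764f
524f50 524f50
[... 1687 characters left out ...]
 322923 1d1c1c 302e2c 403e3b
87827d bab3ac 8b837b 3b3023 41352a 4d4033 43372b 32281f 26211a 1d1d1c 232121 242323
464341 87817c bab3ac 8a827a 3f3326 3c3025 28221a 1a1610 1c1917 22211f 242223 242121
5f5c58 413e3b 847f7a c2bdb8 94928d 19120b 15100c 19140e 1d1813 262323 262523 262626
a09a93 5c5755 3e3939 94918d 807e7b 0f0904 17120c 1c1914 1c1915 242020 252323 252421
b2aba5 9c9590 605c5a 565350 44413e 1e1a17 19120b 1c1610 201c17 252121 252424 272425
837e79 aca49c 86807a 56524f 4b4743 26211f 1b1510 201d1a 252121 2a2826 252324 262325
575350 7d7772 6f6965 54514e 494742 28231f 1f1d1b 262523 232123 272727 292625 282424
53504d 585552 585451 5d5856 54504e 322f2c 242120 242322 252423 22201f 292525 2b2828
```

```bash
python3 -c "
from workcell import manip
print(manip.hand_in())"
```

```text
the job is handed in; nothing more can be done
None
```

I turned the flywheel until the middle of its tight place, at a stud angle of about 157°, stood at the pad. I then set the magnet upright, knob up, on the rim, an estimated 3 mm from the mark (6 mm at worst), and handed the job in at about 37 s; no verdict came back.

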